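Record a handover note: the open tube and its cap

TASK

Leave a video note for the next shift, without touching the samples or anything that lies about: press the green record button on the white recorder box right down and let it come up again, then point at the one tube in the yellow rack that stands open, and then at the loose blue cap that belongs to it. To point, come down from above, hold the fingertips about 2 cm straight above the middle of the thing without touching it and keep still there for two seconds; finish while still pointing at the blue cap. Do not bring the fingers down over any other tube or cap.

Things in the scene. Friction and masses are not known exactly. Their poses are not given: they have to be found in the camera images.
- tube_open_top (a point): Centre of the mouth of the one open tube, level with its rim (115 mm above the tube's underside, about 121 mm above the bench).
- tube_open: The one tube in the rack without a cap: loose, frosted white, body 29 mm across, 115 mm tall, with a blue collar 33 mm across and 16 mm high around its dark open mouth. It may stand at any of four places in the rack. Origin: centre of its underside, 6 mm above the bench; z up along the tube.
- tube_red: Loose frosted-white sample tube with a red screw cap on, standing in a hole of the rack; body 29 mm across, cap 34 mm across, 117 mm tall over all. Origin: centre of its underside; z up along the tube.
- tube_white: Loose frosted-white sample tube with a white screw cap on, standing in a hole of the rack; body 29 mm across, cap 34 mm across, 117 mm tall over all. Origin: centre of its underside; z up along the tube.
- tube_green: Loose frosted-white sample tube with a green screw cap on, standing in a hole of the rack; body 29 mm across, cap 34 mm across, 117 mm tall over all. Origin: centre of its underside; z up along the tube.
- cap_blue_top (a point): Centre of the flat top of the loose blue cap, 14 mm above the bench.
- cap_blue: Loose blue screw cap lying on the bench, closed end up: a disc 34 mm across and 14 mm high, the one that belongs to the open tube (same blue as its collar). Origin: centre of its underside; z up.
- cap_red: Loose red screw cap lying on the bench, closed end up: a disc 34 mm across and 14 mm high, a spare. Origin: centre of its underside; z up.
- cap_white: Loose white screw cap lying on the bench, closed end up: a disc 34 mm across and 14 mm high, a spare. Origin: centre of its underside; z up.
- record (a joint): Travel of the green record button, in m: 0 when up, 0.006 when fully down; a spring pushes it back up. It starts to give at once and takes about 5 N when fully down.
- record_top (a point): Centre of the top face of the round green record button (32 mm across) when seen from above; it moves down with the button. The button is pressed straight down.
- recorder: White recorder box, fixed to the bench, 100 mm (its x) by 120 mm (its y) by 40 mm high, with the green button in a black housing on its top and a small dark screen beside it. Origin: centre of its underside.
- rack: Yellow tube rack, fixed to the bench: 112 mm (its x) by 162 mm (its y), 61 mm high, two rows of three holes at 50 mm spacing; four hold tubes, two are empty. Origin: centre of its underside.
- dropper_amber: Loose amber dropper bottle with a black top, 25 mm across, 74 mm tall. Origin: centre of its underside.
- dropper_white: Loose white dropper bottle with a blue top, 25 mm across, 74 mm tall. Origin: centre of its underside.
- slide_box: Loose orange slide box, 88 x 88 x 67 mm. Origin: centre of its underside.
- marker: Loose black marker pen lying on the bench, 133 mm long along its x, 17 mm high. Origin on its underside, 43 mm from its blunt end.
- tube_red_top (a point): Centre of the top of the red capped tube's cap, about 123 mm above the bench.
- tube_white_top (a point): Centre of the top of the white capped tube's cap, about 123 mm above the bench.
- tube_green_top (a point): Centre of the top of the green capped tube's cap, about 123 mm above the bench.
- cap_red_top (a point): Centre of the flat top of the spare red cap, 14 mm above the bench.
- cap_white_top (a point): Centre of the flat top of the spare white cap, 14 mm above the bench.
Things that resemble listed ones, but are neither listed nor needed, are in the scene too. Leave any pink or turquoise look-alike of the recorder alone.

How it is judged:
By the outcome, as a careful person would: the job done as asked, in the order asked, and still so for the second after the job is handed in, with the robot touching nothing.
It also fails if it takes over 58 s, if anything falls off the work surface, if the arm or the gripper's body presses on something with over 40 N, if the wrist force passes 120 N, or if a joint passes its speed limit or range.

ROBOT

A 6-joint arm with a two-finger parallel gripper is mounted at the origin on the work surface. World frame = base frame: x ahead of the robot, y to its left, z up, the work surface at z = 0. Lengths are in m, angles in rad, forces in N, time in s.
With the tool pointing down it reaches from about 0.375 to 0.975 m from the base axis. Payload 3.8 kg.
Tool frame: the origin (TCP) lies midway between the tips of the shut fingers; the grasp point (between the pads) lies 19 mm behind it; z points along the fingers, y is the line along which they close (so a half turn about z gives the same grasp; the last joint's range is limited). The gripper opens to 85 mm and grips with 20 to 120 N. Pads are 22 mm wide; open, the fingers measure 114 mm over their backs; the gripper's body (76 mm by 85 mm) begins 54 mm behind the grasp point. The pads swing forward as they close: fully open they stand 13 mm farther back than shut.
Start: joints at [1.312, 0.264, 1.604, -0, 1.274, -0.037], TCP at [0.148, 0.658, 0.231] pointing down, gripper open.
Joint ranges: [-2.63, 2.63], [-0.94, 2.18], [0.31, 2.57], [-1.31, 4.45], [0, 2.66], [-2.55, 2.55]. Speed limits (rad/s): [2.57, 2.57, 3.14, 3.14, 3.14, 3.14].

INTERFACE

Orientations are given as a rotation vector (axis times angle).
In Python, from workcell import sensors, viewer, job gives the robot as it stands.
- The arm moves only by the shell command python3 -m inch 'ROWS' [FORCE]. ROWS is JSON, one flat list of numbers, 7 for each row, row after row: the shift along the tool's x, y, z in mm, then the turn, a rotation vector about the tool's x, y, z in degrees, then the finger opening in mm, from 0 to 85.4. A call has exactly 8 rows; each row shifts and turns the commanded pose from where the row before left it, along the tool's axes as they then stand; what a row does not reach is not made up. A row lasts 1/10 s, in which the tool goes at most 50 mm and 8.59 degrees, less where a joint would pass 70% of its speed; a pose out of reach is approached as far as the arm can. A call is refused whole if a number of a shift passes 50 or a number of a turn 8.59, either way. A call with a gripper value outside its range is refused whole. The fingers move at their own pace and stop on an object; FORCE is the grip in N (left out, the last holds). Time passes only in rows, so rows that do not move let the fingers close, or fill a call up. It gives the time, the measured TCP pose, the force, the opening and the grip force at its end, in the units of the state.
- sensors.read_state(): the state, without advancing time (a new reading comes with each control period).
- viewer.read_camera(name): name is "side" or "top" or "wrist"; returns the picture (480x640x3 uint8, red, green, blue); there is no depth.
- viewer.camera_params(name): a dict with "K" (3x3 intrinsics, pixels), "world_to_cam" (4x4, takes a point from world to camera coordinates). Camera axes: x right, y down, z forward; pixel columns grow to the right and rows downward; lengths in m; the calibration is good to about 2 mm. A picture is of the moment at which its call begins: read the wrist's pose just before it. camera_params takes no time and is no camera call; for the wrist camera it gives the pose at the moment of the call.
- job.finish_job(): hands the job in; it is judged then, once.
The state is a dict: "time": time; "q": joint angles; "joint_vel": joint speeds; "joint_torque": joint torques, N m; "tool_pos": TCP position; "tcp_rot": TCP orientation; "wrist_force": force on the tool from outside, world axes, zero at the start; "torque": the same for the moment, N m; "width": opening from 0.0 (shut) to 1.0 (fully open); "grip_force": force on a finger pad.
Only numpy, scipy, OpenCV 4.12 (cv2) and the standard library are available. Lean on these libraries where they do the work, as an engineer would, in place of code of your own. Each camera call takes 0.05 s, during which the arm holds its last target. There are 200 camera calls.

## Working session

There is one attempt and no reset: what is moved stays moved. The work goes in short steps, Python scripts to look and compute and a shell command to move; the robot and the scene stay as the last step left them, time stands still between calls to the robot, and variables do not carry over. Pictures are saved under pics/ and viewed, at most 10 in all, crops included, and the job is handed in when it is done.

```bash
mkdir -p pics
python3 - <<'E'
from workcell import sensors, viewer
import cv2
s=sensors.read_state();print(s['time'],s['tool_pos'],s['tcp_rot'],s['width'])
for n in("top","side"):
    cv2.imwrite(f"pics/{n}0.png",viewer.read_camera(n)[:,:,::-1])
E
```

```text
0.0 [0.14828078 0.65775452 0.2299572 ] [-0.347622   -3.12194559  0.00352078] 0.9950951609738315
```

View pics/top0.png

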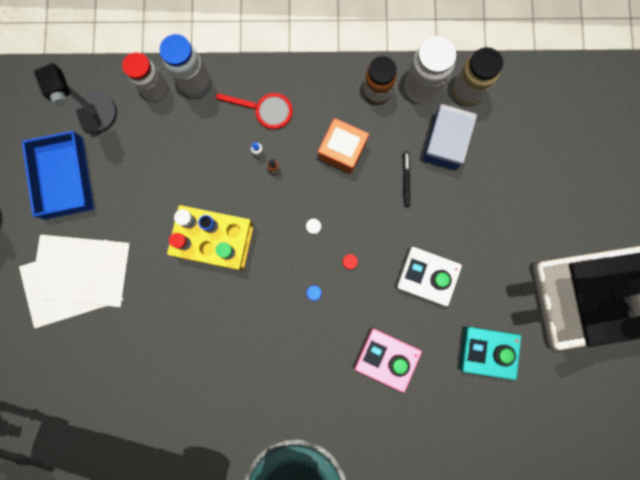

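View pics/side0.png

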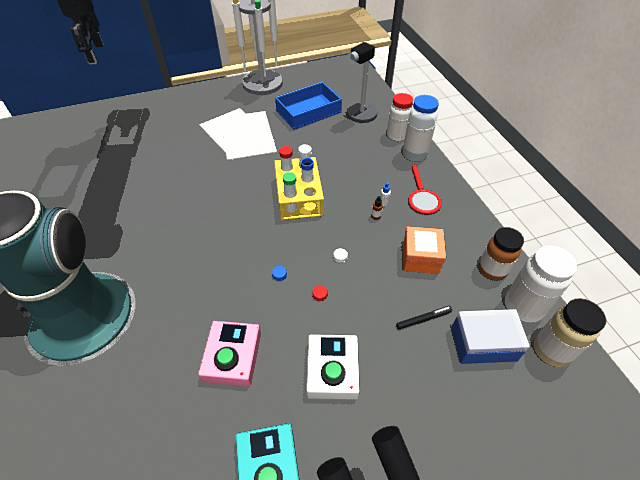

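The top view shows the white recorder at (430,277), with its green button at (442,280). The look-alikes are pink (388,360) and turquoise (491,353). In the rack, the tubes are white (183,217), red (178,241), green (224,250) and a dark mouth with a blue collar at (207,223), which is the open one. The loose caps are white (313,226), red (350,261) and blue (314,293). I'll triangulate these from both views and check the open tube in an enlarged crop.

```bash
cat > h.py <<'E'
import numpy as np, cv2
from workcell import sensors, viewer
def P(n):
    c=viewer.camera_params(n); return np.array(c["K"])@np.array(c["world_to_cam"])[:3]
def proj(M,p):
    v=M@np.r_[p,1]; return v[:2]/v[2]
def plane(M,uv,z):
    H=np.c_[M[:,0],M[:,1],M[:,2]*z+M[:,3]]; v=np.linalg.solve(H,[*uv,1]); return v[:2]/v[2]
def blob(img,uv,hsvlo,hsvhi,r=14):
    u,v=uv; m=cv2.inRange(cv2.cvtColor(img,cv2.COLOR_RGB2HSV),hsvlo,hsvhi)
    k=np.zeros_like(m); cv2.circle(k,(u,v),r,255,-1); m&=k
    n,l,st,c=cv2.connectedComponentsWithStats(m); i=1+np.argmax(st[1:,4]); return c[i],st[i].tolist()
E
python3 - <<'E'
from h import *
T,S=P("top"),P("side")
t=cv2.imread("pics/top0.png")[:,:,::-1].copy();s=cv2.imread("pics/side0.png")[:,:,::-1].copy()
print("tcp",proj(T,sensors.read_state()['tool_pos']),proj(S,sensors.read_state()['tool_pos']))
G=((45,90,60),(75,255,255));B=((100,110,60),(125,255,255))
for n,a,b,c,z in (("rec",(442,280),(333,372),G,.055),("open",(207,223),(307,163),B,.121),("blue",(314,293),(279,273),B,.014)):
    ca,sa=blob(t,a,*c);cb,sb=blob(s,b,*c)
    X=cv2.triangulatePoints(T,S,ca.reshape(2,1),cb.reshape(2,1));X=(X[:3]/X[3]).ravel()
    print(n,ca,sa,cb,sb,X.round(4),plane(T,ca,z),plane(S,cb,z))
for n,uv,z in(("white",(183,217),.123),("red",(178,241),.123),("green",(224,250),.123),("cw",(313,226),.014),("cr",(350,261),.014),("teal",(505,355),.05),("pink",(400,367),.05),("reccorners",(412,248),.04),("",(461,263),.04),("slide",(343,145),.067)):print(n,plane(T,uv,z))
cv2.imwrite("pics/c1.png",np.hstack([cv2.resize(t[190:310,160:280],(400,400),interpolation=2),cv2.resize(s[130:230,260:360],(400,400),interpolation=2)])[:,:,::-1])
E
```

```text
tcp [-76.20413714 455.5948893 ] [98.34568452 58.67628959]
rec [441.83076923 279.38461538] [434, 272, 16, 16, 195] [332.83884298 370.37190083] [325, 362, 17, 18, 242] [ 0.469  -0.3295  0.0562] [ 0.46873192 -0.32964648] [ 0.46977841 -0.32907918]
open [206.89690722 223.24742268] [199, 216, 15, 14, 97] [306.52419355 163.65322581] [301, 157, 12, 14, 124] [0.5893 0.1795 0.1152] [0.58773137 0.17828125] [0.58823284 0.1731091 ]
blue [313.56435644 292.55445545] [306, 285, 16, 16, 202] [279.04812834 272.87165775] [272, 266, 15, 15, 187] [ 0.4431 -0.0443  0.0057] [ 0.44247192 -0.04441174] [ 0.44265066 -0.05011835]
white [0.60114191 0.2286863 ]
red [0.55003759 0.23792575]
green [0.5303293  0.14075015]
cw [ 0.59640641 -0.04372168]
cr [ 0.51430741 -0.12865831]
teal [ 0.30290387 -0.4634418 ]
pink [ 0.27865924 -0.23325674]
reccorners [ 0.54068687 -0.26791447]
 [ 0.50596576 -0.37733548]
slide [ 0.77305857 -0.11357381]
```

View pics/c1.png

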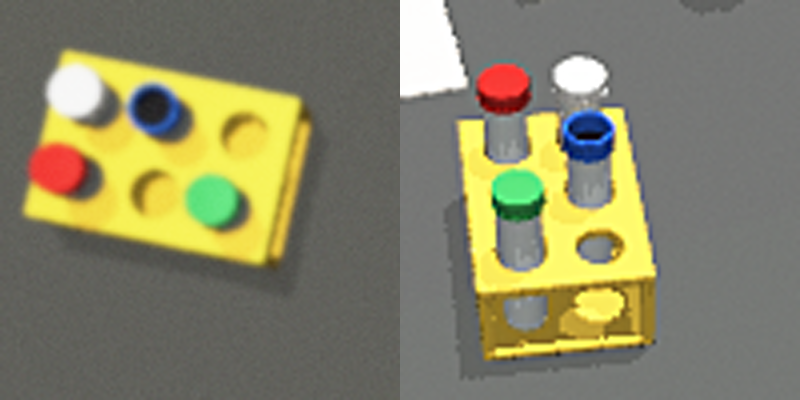

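The crop confirms it. The open tube is the blue collar with the dark mouth in the middle of the upper row, at about (0.588, 0.178). White, red and green are capped, and two holes are empty. The white recorder's button is at (0.469, -0.330, 0.056). I'll go there first with the fingers shut.

```bash
python3 -m inch '[-32.5,-29.4,-3,0,0,0,0,-32.5,-29.4,-3,0,0,0,0,-32.5,-29.4,-3,0,0,0,0,-32.5,-29.4,-3,0,0,0,0,-32.5,-29.4,0,0,0,0,0,-32.5,-29.4,0,0,0,0,0,-32.5,-29.4,0,0,0,0,0,-32.5,-29.4,0,0,0,0,0]'
python3 -m inch '[-32.5,-29.4,0,0,0,0,0,-32.5,-29.4,0,0,0,0,0,-14.7,-42.8,0,0,0,0,0,-14.7,-42.8,0,0,0,0,0,-14.7,-42.8,0,0,0,0,0,-14.7,-42.8,0,0,0,0,0,-14.7,-42.8,0,0,0,0,0,-14.7,-42.8,0,0,0,0,0]'
python3 -m inch '[-14.7,-42.8,0,0,0,0,0,-14.7,-42.8,0,0,0,0,0,-14.7,-42.8,0,0,0,0,0,-14.7,-42.8,0,0,0,0,0,-14.7,-42.8,0,0,0,0,0,-14.7,-42.8,0,0,0,0,0,-14.7,-42.8,0,0,0,0,0,-14.7,-42.8,0,0,0,0,0]'
```

```text
time: 0.9
tool_pos: [0.3509, 0.3701, 0.2429]
tcp_rot: [-0.347, -3.122, 0.001]
wrist_force: [0.4, 0.3, -0.5]
width: -0.001
grip_force: 0.0
time: 1.7
tool_pos: [0.4299, 0.0285, 0.2431]
tcp_rot: [0.347, 3.122, 0.0]
wrist_force: [0.5, 0.1, 0.6]
width: 0.001
grip_force: 0.0
time: 2.5
tool_pos: [0.4694, -0.3314, 0.2427]
tcp_rot: [-0.348, -3.122, -0.001]
wrist_force: [1.5, 0.3, 1.1]
width: 0.004
grip_force: 0.0
```

Run:
```python
from h import *
s=sensors.read_state();print(s['time'],s['tool_pos'],s['wrist_force'])
W=P("wrist");w=viewer.read_camera("wrist");cv2.imwrite("pics/w1.png",w[:,:,::-1])
print(proj(W,[.469,-.3295,.056]),proj(W,s['tool_pos']))
```

```text
2.5 [ 0.46936207 -0.3313653   0.24272951] [1.47655114 0.29214158 1.1320187 ]
[317.48487366 211.99186189] [316.10053981 320.76168698]
```

View pics/w1.png

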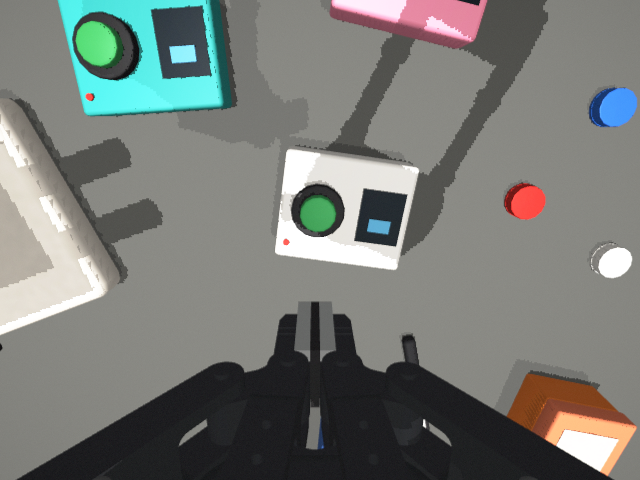

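The wrist view shows the white recorder's button at (318,213), against a prediction of (317,212), so the estimate holds. I'll come down to just above it.

```bash
python3 -m inch '[0,2,40,0,0,0,0,0,0,40,0,0,0,0,0,0,40,0,0,0,0,0,0,40,0,0,0,0,0,0,15,0,0,0,0,0,0,5,0,0,0,0,0,0,0,0,0,0,0,0,0,0,0,0,0,0]'
python3 -m inch '[0,0,2,0,0,0,0,0,0,2,0,0,0,0,0,0,2,0,0,0,0,0,0,2,0,0,0,0,0,0,2,0,0,0,0,0,0,2,0,0,0,0,0,0,0,0,0,0,0,0,0,0,0,0,0,0]'
```

```text
time: 3.35
tool_pos: [0.4719, -0.3288, 0.0655]
tcp_rot: [0.347, 3.119, -0.003]
wrist_force: [-0.2, -0.3, 1.1]
width: 0.005
grip_force: 0.0
time: 4.15
tool_pos: [0.4717, -0.3288, 0.0557]
tcp_rot: [0.347, 3.12, -0.003]
wrist_force: [-5.0, 3.8, 24.4]
width: 0.003
grip_force: 12.3
```

Force is already 24 N at z=0.0557, so either the button has bottomed out or a finger is on the housing. I'll look.

Run:
```python
from h import *
s=sensors.read_state();print(s['time'],s['tool_pos'],s['wrist_force'],s['torque'])
w=viewer.read_camera("wrist");d=viewer.read_camera("side")
o=cv2.imread("pics/side0.png")[:,:,::-1]
c=lambda im:cv2.resize(im[325:405,295:375],(400,400),interpolation=2)
cv2.imwrite("pics/p1.png",np.hstack([c(o),c(d)])[:,:,::-1])
cv2.imwrite("pics/w2.png",cv2.resize(w[180:420,160:480],(800,600))[:,:,::-1])
```

```text
4.15 [ 0.47171921 -0.32877231  0.0556632 ] [-4.9534035   3.81747743 24.44298557] [ 0.7912075   0.89295553 -0.00353048]
```

View pics/p1.png

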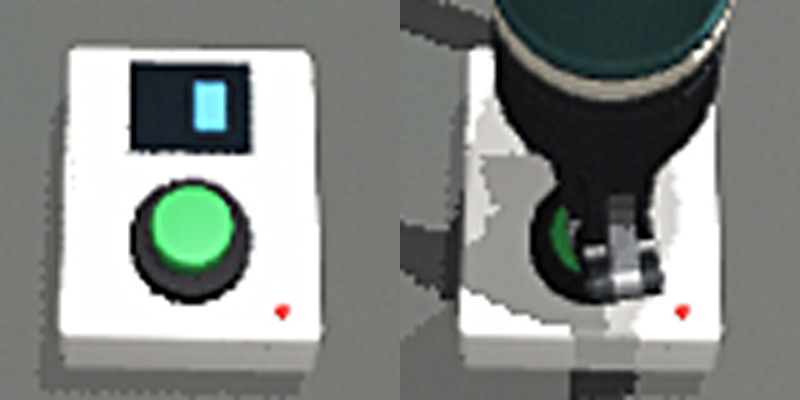

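View pics/w2.png

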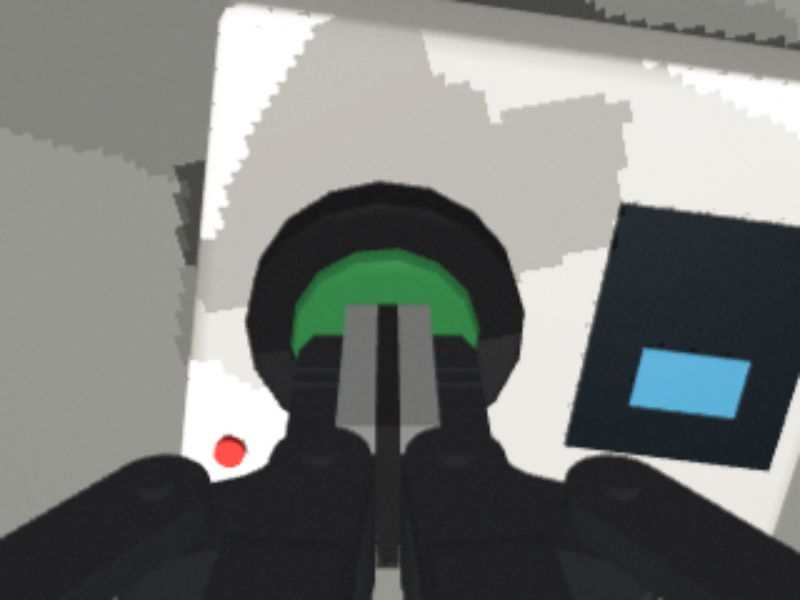

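The fingertips are on the green button, about 3 mm towards +x of centre. I can't tell from this whether the button bottomed out or a finger sits on the rim. Backing off slowly while reading force will tell: a spring gives about 0.8 N/mm over 6 mm.

```bash
Z='0,0,0,0,0,0,0'
python3 -m inch '[0,0,-2,0,0,0,0,0,0,-1.5,0,0,0,0,0,0,0,0,0,0,0,0,0,0,0,0,0,0,0,0,0,0,0,0,0,0,0,0,0,0,0,0,0,0,0,0,0,0,0,0,0,0,0,0,0,0]' | grep -E "pos|wrist"
python3 -m inch '[0,0,-1,0,0,0,0,0,0,-0.5,0,0,0,0,0,0,0,0,0,0,0,0,0,0,0,0,0,0,0,0,0,0,0,0,0,0,0,0,0,0,0,0,0,0,0,0,0,0,0,0,0,0,0,0,0,0]' | grep -E "pos|wrist"
python3 -m inch '[0,0,-1,0,0,0,0,0,0,-0.5,0,0,0,0,0,0,0,0,0,0,0,0,0,0,0,0,0,0,0,0,0,0,0,0,0,0,0,0,0,0,0,0,0,0,0,0,0,0,0,0,0,0,0,0,0,0]' | grep -E "pos|wrist"
python3 -m inch '[0,0,-1,0,0,0,0,0,0,-0.5,0,0,0,0,0,0,0,0,0,0,0,0,0,0,0,0,0,0,0,0,0,0,0,0,0,0,0,0,0,0,0,0,0,0,0,0,0,0,0,0,0,0,0,0,0,0]' | grep -E "pos|wrist"
```

```text
tool_pos: [0.4716, -0.3287, 0.056]
wrist_force: [1.4, -1.2, 7.7]
tool_pos: [0.4703, -0.3277, 0.0563]
wrist_force: [3.4, -2.0, 4.2]
tool_pos: [0.47, -0.3275, 0.0576]
wrist_force: [-0.2, -1.0, 4.3]
tool_pos: [0.47, -0.3275, 0.0591]
wrist_force: [0.2, -0.8, 4.0]
```

```bash
python3 -m inch '[0,0,-1,0,0,0,0,0,0,-0.5,0,0,0,0,0,0,0,0,0,0,0,0,0,0,0,0,0,0,0,0,0,0,0,0,0,0,0,0,0,0,0,0,0,0,0,0,0,0,0,0,0,0,0,0,0,0]' | grep -E "pos|wrist"
python3 -m inch '[0,0,-1,0,0,0,0,0,0,0,0,0,0,0,0,0,0,0,0,0,0,0,0,0,0,0,0,0,0,0,0,0,0,0,0,0,0,0,0,0,0,0,0,0,0,0,0,0,0,0,0,0,0,0,0,0]' | grep -E "pos|wrist"
python3 -m inch '[0,0,-1,0,0,0,0,0,0,0,0,0,0,0,0,0,0,0,0,0,0,0,0,0,0,0,0,0,0,0,0,0,0,0,0,0,0,0,0,0,0,0,0,0,0,0,0,0,0,0,0,0,0,0,0,0]' | grep -E "pos|wrist"
```

```text
tool_pos: [0.47, -0.3275, 0.0606]
wrist_force: [-0.9, -0.8, 2.6]
tool_pos: [0.4702, -0.3276, 0.0617]
wrist_force: [-1.1, -0.3, 1.2]
tool_pos: [0.4702, -0.3277, 0.0628]
wrist_force: [0.6, -0.2, 0.5]
```

The button pushed back from 0.056 up to about 0.062, with contact force falling to zero. That is a full 6 mm stroke to the hard stop and a full release. Next is the open tube: lift, then travel high.

```bash
python3 -m inch '[0,0,-45,0,0,0,0,0,0,-45,0,0,0,0,0,0,-45,0,0,0,0,0,0,-45,0,0,0,0,0,43.3,0,0,0,0,0,0,43.3,0,0,0,0,0,0,43.3,0,0,0,0,0,0,43.3,0,0,0,0,0]' | grep -E "pos|wrist"
python3 -m inch '[0,43.3,0,0,0,0,0,0,43.3,0,0,0,0,0,0,43.3,0,0,0,0,0,-2,43.3,0,0,0,0,0,-2,43.3,0,0,0,0,0,0,43.3,0,0,0,0,0,0,43.3,0,0,0,0,0,0,43.3,0,0,0,0,0]' | grep -E "pos|wrist"
python3 - <<'E'
from h import *
s=sensors.read_state();print(s['time'],s['tool_pos'],s['joint_vel'])
W=P("wrist");w=viewer.read_camera("wrist")
p=proj(W,[.588,.178,.121]);print(p,proj(W,s['tool_pos']))
cv2.circle(w,tuple(int(x) for x in p),2,(255,0,0),-1)
cv2.imwrite("pics/w3.png",w[:,:,::-1])
E
```

```text
tool_pos: [0.5084, -0.1573, 0.2431]
wrist_force: [0.9, 0.3, -0.5]
tool_pos: [0.5886, 0.1801, 0.2428]
wrist_force: [1.1, 0.1, -0.2]
11.45 [0.58855599 0.18011855 0.24283462] [ 0.642094    0.38855133 -0.43639736 -0.00254043  0.04398247  0.63860726]
[312.59964707 234.47347122] [316.03883639 320.84505221]
```

View pics/w3.png

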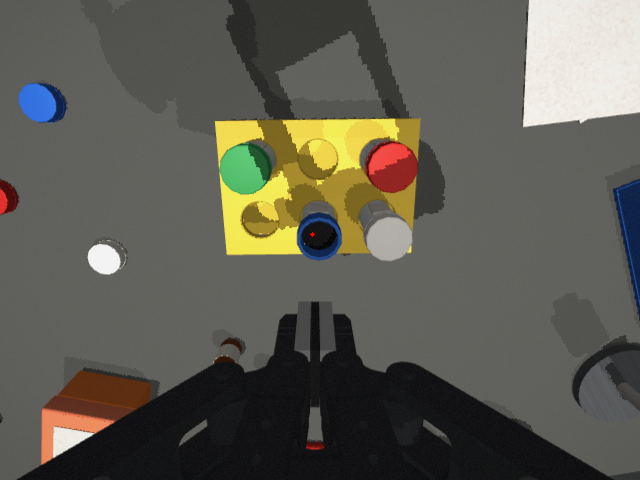

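The open tube's mouth is at (319,237), against a predicted (313,234). The arm was still settling at the time, so I'll measure again now. The blue cap is also visible, at (42,103).

Run:
```python
from h import *
viewer.read_camera("wrist")
viewer.read_camera("wrist")
s=sensors.read_state();W=P("wrist");w=viewer.read_camera("wrist");t=s['tool_pos']
print(s['time'],t)
m=cv2.inRange(cv2.cvtColor(w,cv2.COLOR_RGB2HSV),(105,110,50),(125,255,255))
for (u,v),z in (((319,237),.121),((42,103),.014)):
    k=np.zeros_like(m);cv2.circle(k,(u,v),30,255,-1)
    (c,ax,_)=cv2.minAreaRect(cv2.findNonZero(m&k));x=plane(W,c,z);d=x-t[:2]
    print(c,ax,x,"tool dx,dy",-.9755*d[0]+.22*d[1],.22*d[0]+.9755*d[1])
```

```text
11.6 [0.5884489  0.18078269 0.24239364]
(318.5, 236.5) (47.0, 43.0) [0.59009531 0.18249054] tool dx,dy -0.0012303396007130527 0.002028215184584029
(41.0, 101.5) (39.0, 46.0) [ 0.44456957 -0.04049797] tool dx,dy 0.09167254932788324 -0.24751273415040698
```

```bash
python3 -m inch '[0,0,30,0,0,0,0,0,0,30,0,0,0,0,0,0,25,0,0,0,0,0,0,13,0,0,0,0,0,0,3,0,0,0,0,0,0,0,0,0,0,0,0,0,0,0,0,0,0,0,0,0,0,0,0,0]' | grep -E "pos|wrist"
python3 - <<'E'
from h import *
s=sensors.read_state();W=P("wrist");w=viewer.read_camera("wrist");d=viewer.read_camera("side");t=s['tool_pos']
print(t)
print(proj(P("side"),t),proj(P("side"),[*t[:2],.121]),proj(P("side"),[.5895,.181,.121]))
cv2.imwrite("pics/w4.png",np.hstack([cv2.resize(d[120:220,260:360],(400,400),interpolation=2),cv2.resize(w[200:420,210:430],(400,400),interpolation=2)])[:,:,::-1])
E
```

```text
tool_pos: [0.5897, 0.1785, 0.1437]
wrist_force: [0.6, -0.2, 0.0]
[0.58968376 0.17853698 0.14368515]
[306.18388599 155.16766934] [306.37981349 162.16939871] [305.99872023 161.57371127]
```

View pics/w4.png

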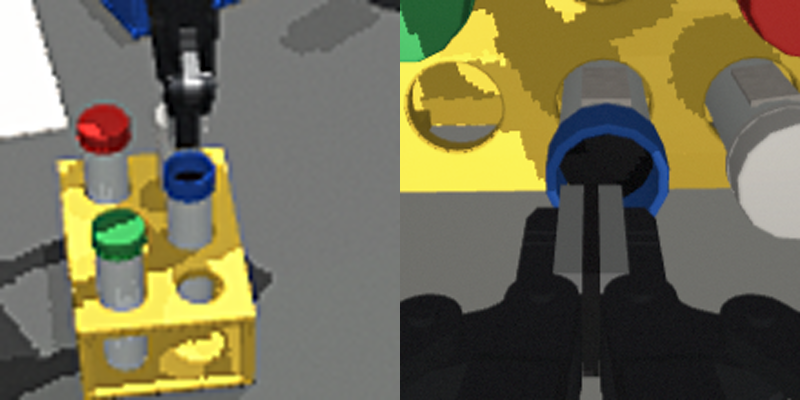

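The fingertips hang above the blue-collared mouth, but in the wrist crop they sit about 3 to 4 mm left of its centre. I'll correct by +3 mm in y and 2 mm down, then hold.

```bash
python3 -m inch '[0.7,3,2,0,0,0,0,0,0,0.5,0,0,0,0,0,0,0,0,0,0,0,0,0,0,0,0,0,0,0,0,0,0,0,0,0,0,0,0,0,0,0,0,0,0,0,0,0,0,0,0,0,0,0,0,0,0]' | grep -E "pos|wrist"
python3 - <<'E'
from h import *
s=sensors.read_state();W=P("wrist");w=viewer.read_camera("wrist");t=s['tool_pos']
m=cv2.inRange(cv2.cvtColor(w,cv2.COLOR_RGB2HSV),(105,110,50),(125,255,255))
k=np.zeros_like(m);k[240:330,280:360]=255
x,y,a,b=cv2.boundingRect(m&k);print(t,(x,y,a,b),"collar mid col",x+a/2,"tcp px",proj(W,t),plane(W,(x+a/2,y+b/2),.121))
E
```

```text
tool_pos: [0.5884, 0.1814, 0.1393]
wrist_force: [-0.3, 0.9, -0.2]
[0.58842458 0.1813567  0.13927628] (285, 264, 68, 56) collar mid col 319.0 tcp px [316.03398638 320.73373829] [0.58444053 0.18368219]
```

```bash
for_=1
python3 -m inch '[-0.7,1,-1.5,0,0,0,0,0,0,0,0,0,0,0,0,0,0,0,0,0,0,0,0,0,0,0,0,0,0,0,0,0,0,0,0,0,0,0,0,0,0,0,0,0,0,0,0,0,0,0,0,0,0,0,0,0]' | grep -E "pos"
python3 -m inch '[0,0,0,0,0,0,0,0,0,0,0,0,0,0,0,0,0,0,0,0,0,0,0,0,0,0,0,0,0,0,0,0,0,0,0,0,0,0,0,0,0,0,0,0,0,0,0,0,0,0,0,0,0,0,0,0]' | grep -E "pos"
python3 -m inch '[0,0,0,0,0,0,0,0,0,0,0,0,0,0,0,0,0,0,0,0,0,0,0,0,0,0,0,0,0,0,0,0,0,0,0,0,0,0,0,0,0,0,0,0,0,0,0,0,0,0,0,0,0,0,0,0]' | grep -E "pos"
python3 -m inch '[0,0,0,0,0,0,0,0,0,0,0,0,0,0,0,0,0,0,0,0,0,0,0,0,0,0,0,0,0,0,0,0,0,0,0,0,0,0,0,0,0,0,0,0,0,0,0,0,0,0,0,0,0,0,0,0]' | grep -E "pos|time|wrist"
```

```text
tool_pos: [0.5893, 0.1822, 0.1407]
tool_pos: [0.5893, 0.1822, 0.1408]
tool_pos: [0.5893, 0.1822, 0.1408]
time: 16.6
tool_pos: [0.5893, 0.1822, 0.1408]
wrist_force: [-0.4, -0.1, -0.1]
```

Held still for over 2 s, 20 mm above the mouth. Now the blue cap.

```bash
python3 -m inch '[0,0,-33,0,0,0,0,0,0,-33,0,0,0,0,0,0,-33,0,0,0,0,15.5,-42,0,0,0,0,0,15.5,-42,0,0,0,0,0,15.5,-42,0,0,0,0,0,15.5,-42,0,0,0,0,0,15.5,-42,0,0,0,0,0]' | grep -E "pos"
python3 -m inch '[15.5,-42,0,0,0,0,0,0,0,0,0,0,0,0,0,0,0,0,0,0,0,0,0,40,0,0,0,0,0,0,40,0,0,0,0,0,0,40,0,0,0,0,0,0,10,0,0,0,0,0,0,0,0,0,0,0]' | grep -E "pos"
python3 - <<'E'
from h import *
viewer.read_camera("wrist");s=sensors.read_state();W=P("wrist");w=viewer.read_camera("wrist");t=s['tool_pos']
m=cv2.inRange(cv2.cvtColor(w,cv2.COLOR_RGB2HSV),(100,110,50),(125,255,255))
n,l,st,c=cv2.connectedComponentsWithStats(m);i=1+np.argmax(st[1:,4]);x,y,a,b=st[i,:4]
p=plane(W,c[i],.014);d=p-t[:2]
print(s['time'],t,st[i],c[i],proj(W,t),p,"tool",-.9755*d[0]+.22*d[1],.22*d[0]+.9755*d[1])
cv2.imwrite("pics/w5.png",w[:,:,::-1])
E
```

```text
tool_pos: [0.4664, -0.0067, 0.2399]
tool_pos: [0.4421, -0.0419, 0.1081]
18.25 [ 0.44381406 -0.04239774  0.1101068 ] [ 287  217   52   54 2224] [312.22526978 243.69244604] [316.07777115 320.84863027] [ 0.44154865 -0.04421306] tool 0.0018105412908568954 -0.0022692370108272856
```

View pics/w5.png

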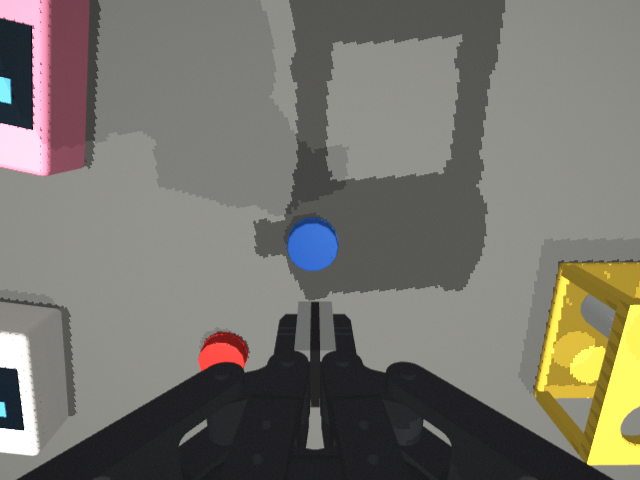

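The blue cap is at (312,244), which gives (0.442, -0.044) and agrees with the top view. The red cap is clear, at (224,352). I'll descend to 20 mm above the blue cap.

```bash
python3 -m inch '[1,-2,25,0,0,0,0,0,0,25,0,0,0,0,0,0,16,0,0,0,0,0,0,7,0,0,0,0,0,0,2,0,0,0,0,0,0,0,0,0,0,0,0,0,0,0,0,0,0,0,0,0,0,0,0,0]' | grep -E "pos|wrist"
python3 - <<'E'
from h import *
s=sensors.read_state();W=P("wrist");w=viewer.read_camera("wrist");t=s['tool_pos']
m=cv2.inRange(cv2.cvtColor(w,cv2.COLOR_RGB2HSV),(100,110,50),(125,255,255))
n,l,st,c=cv2.connectedComponentsWithStats(m);i=1+np.argmax(st[1:,4]);x,y,a,b=st[i,:4]
# visible front half: centre row = top edge + half the disc width
print(t,st[i],x+a/2,proj(W,t),plane(W,(x+a/2,y),.014), proj(W,[.4425,-.0443,.014]))
E
```

```text
tool_pos: [0.4428, -0.045, 0.0359]
wrist_force: [-0.9, 0.8, -0.1]
[ 0.44279529 -0.04502952  0.03586712] [ 282  255   72   61 3163] 318.0 [316.06912506 320.76705688] [ 0.42245405 -0.039509  ] [317.3365985  296.27135143]
```

```bash
python3 -m inch '[0.5,0.7,1.5,0,0,0,0,0,0,0,0,0,0,0,0,0,0,0,0,0,0,0,0,0,0,0,0,0,0,0,0,0,0,0,0,0,0,0,0,0,0,0,0,0,0,0,0,0,0,0,0,0,0,0,0,0]' | grep -E "pos"
python3 -m inch '[0,0,0,0,0,0,0,0,0,0,0,0,0,0,0,0,0,0,0,0,0,0,0,0,0,0,0,0,0,0,0,0,0,0,0,0,0,0,0,0,0,0,0,0,0,0,0,0,0,0,0,0,0,0,0,0]' | grep -E "pos"
python3 -m inch '[0,0,0,0,0,0,0,0,0,0,0,0,0,0,0,0,0,0,0,0,0,0,0,0,0,0,0,0,0,0,0,0,0,0,0,0,0,0,0,0,0,0,0,0,0,0,0,0,0,0,0,0,0,0,0,0]' | grep -E "pos"
python3 -m inch '[0,0,0,0,0,0,0,0,0,0,0,0,0,0,0,0,0,0,0,0,0,0,0,0,0,0,0,0,0,0,0,0,0,0,0,0,0,0,0,0,0,0,0,0,0,0,0,0,0,0,0,0,0,0,0,0]' | grep -E "pos|time|wrist"
python3 -c "
from workcell import job;print(job.finish_job())"
```

```text
tool_pos: [0.4414, -0.0441, 0.0333]
tool_pos: [0.4414, -0.0441, 0.0333]
tool_pos: [0.4414, -0.0441, 0.0333]
time: 22.35
tool_pos: [0.4414, -0.0441, 0.0333]
wrist_force: [1.0, -1.3, -0.5]
the job is handed in; nothing more can be done
None
```

The job is handed in, at about 22 s: I pressed the record button right down (about 6 mm) and let it up, pointed at the open tube, and finished pointing at the blue cap; both points were held over 2 s, about 2 cm above, touching nothing.

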